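# Let the chocolate balls out of the chute with its lever

## Task

Five chocolate balls wait in the sloping steel chute behind its heavy flap. With the fingertips press down the padded long end of the lever beside the chute to raise the flap, and keep it up until all five balls have rolled into the pan; then ease the lever back up under your fingers, so that the flap closes fully and does not slam. Do not touch the balls or the flap, and leave the pan and the other things where they stand.

Things in the scene. Friction and masses are not known exactly. Their poses are not given: they have to be found in the camera images.
- chute: fixed stainless gravity chute on a white plastic base plate 150 x 190 mm, about 190 mm high with its flap. Origin: on the table, under the middle of the trough. Its y axis points downhill, from the trough's closed upper end to the open lip; z up; the lever stands on its -x side, 70 mm from the trough's middle line. Trough: 38 mm wide inside, 200 mm long, open on top, sloping 18 degrees
- chute_lip (a point): middle of the lip where the trough's floor ends, 55 mm above the table, over the near end of the pan
- lever (a joint): the lever: steel flat bar 20 mm high, 8 mm wide, 220 mm long, on a bracket. 0 = resting (long end up, 16 degrees above level); grows to 0.56 rad (end stop, long end 16 degrees below level) as the long end is pressed down. It does not latch: the flap's weight (a push of about 3 to 6 N on the pad holds it) brings it back to 0 when let go
- lever_pivot (a point): axis of the lever, level, along the chute's x, 125 mm above the table, at chute x -70, y +41 mm; 55 mm from it a roller on the lever's short end lies under a side lug of the flap
- lever_pad (a point): centre of the upper face of the black pad, 34 mm wide by 44 mm along the lever, on the lever's long end, about 159 mm from the pivot towards the chute's -y. 186 mm above the table at rest, 99 mm at the end stop: it sinks 87 mm, nearly straight down, drifting 11 mm towards the chute's -y. Free space all round and under it
- flap (a joint): the heavy flap (1.0 to 1.7 kg) that shuts the trough: two arms, a front plate and a solid steel block, hinged 145 mm above the table. 0 = shut; grows as it opens. The lever lifts it: lever 0.39 rad gives about 0.21 rad, when a ball just passes; lever 0.56 rad gives about 0.31 rad, a gap of 44 mm. It falls shut by its weight, and slams if it falls at over 1.5 rad/s
- flap_edge (a point): middle of the lower edge of the flap's front plate, 4 mm above the trough's floor when shut
- ball1_center (a point): centre of a chocolate ball, 30 mm across, 18 g: the lowest in the trough, against the flap. With the flap raised the balls roll out by themselves, in about 2 s
- ball2_center (a point): centre of the second chocolate ball, 30 mm across
- ball3_center (a point): centre of the third chocolate ball, 30 mm across
- ball4_center (a point): centre of the fourth chocolate ball, 30 mm across
- ball5_center (a point): centre of the fifth chocolate ball, 30 mm across, the highest in the trough
- pan: loose stainless pan standing under the lip, 150 (x) x 180 (y) x 40 mm high, walls 3 mm, blue mat on its floor. Origin: middle of its underside
- scraper: bystander: flat spatula with a black handle, lying beside the pan on the robot's side. Origin on the table under its middle part
- jar: bystander: jar 64 mm wide, 85 mm high, beyond the chute. Origin: middle of its underside
- bowl: bystander: steel bowl 104 mm wide, 45 mm high, on the robot's side of the chute, some 115 mm from the lever. Origin: middle of its underside
- bottle: bystander: bottle 72 mm wide, 210 mm high, at the right. Origin: middle of its underside
- jug: bystander: steel jug with a handle, 96 mm wide, 115 mm high, at the right. Origin: middle of its underside
- brush: bystander: brush with a wooden handle lying at the left. Origin on the table under its middle part

How it is judged:
On the way, in this order (a step that is already met when the one before it is completed fails the run):
1. the fingers press the lever and the flap begins to rise (contact force between the fingers and lever above 0.3 N and value of joint flap above 0.06 rad), for 0.05 s.
2. all five balls are in the pan, while the fingers still hold the lever down (all of step 1 and x of ball1_center in the frame of pan between -0.075 and 0.075 m and y of ball1_center in the frame of pan between -0.09 and 0.09 m and z of each of ball1_center, ball2_center, ball3_center, ball4_center, ball5_center in the frame of pan below 0.03 m and x of ball2_center in the frame of pan between -0.075 and 0.075 m and y of ball2_center in the frame of pan between -0.09 and 0.09 m and x of ball3_center in the frame of pan between -0.075 and 0.075 m and y of ball3_center in the frame of pan between -0.09 and 0.09 m and x of ball4_center in the frame of pan between -0.075 and 0.075 m and y of ball4_center in the frame of pan between -0.09 and 0.09 m and x of ball5_center in the frame of pan between -0.075 and 0.075 m and y of ball5_center in the frame of pan between -0.09 and 0.09 m), for 0.1 s.
At the end, for the whole second after the job is handed in: all five balls lie at rest in the pan (centres inside its walls and less than 30 mm above its underside), the flap is shut (joint below 0.03 rad) and the lever is back up (joint below 0.06 rad) (x of ball1_center in the frame of pan between -0.075 and 0.075 m and y of ball1_center in the frame of pan between -0.09 and 0.09 m and z of each of ball1_center, ball2_center, ball3_center, ball4_center, ball5_center in the frame of pan below 0.03 m and x of ball2_center in the frame of pan between -0.075 and 0.075 m and y of ball2_center in the frame of pan between -0.09 and 0.09 m and x of ball3_center in the frame of pan between -0.075 and 0.075 m and y of ball3_center in the frame of pan between -0.09 and 0.09 m and x of ball4_center in the frame of pan between -0.075 and 0.075 m and y of ball4_center in the frame of pan between -0.09 and 0.09 m and x of ball5_center in the frame of pan between -0.075 and 0.075 m and y of ball5_center in the frame of pan between -0.09 and 0.09 m and value of joint flap below 0.03 rad and value of joint lever below 0.06 rad and linear speed of each of ball1, ball2, ball3, ball4, ball5 below 0.05 m/s); the robot touches nothing.
It fails at once if the flap slams: it falls faster than 1.5 rad/s (velocity of joint flap below -1.5 rad/s).
It fails at once if the robot touches a ball (contact force between any of the fingers, the arm and ball1 above 0.2 N or contact force between any of the fingers, the arm and ball2 above 0.2 N or contact force between any of the fingers, the arm and ball3 above 0.2 N or contact force between any of the fingers, the arm and ball4 above 0.2 N or contact force between any of the fingers, the arm and ball5 above 0.2 N).
It fails at once if the robot touches the flap (contact force between any of the fingers, the arm and flap above 0.5 N).
It fails at once if the pan is pushed by more than 15 mm or lifted (distance of pan from where it was at the start of the episode above 0.015 m or height (world z) of pan above 0.008 m).
It fails at once if another thing is pushed by more than 20 mm, lifted or carried (distance of any of scraper, jar, bowl, bottle, jug, brush from where it was at the start of the episode above 0.02 m).
It also fails if it takes over 40 s, if anything falls off the work surface, if the arm or the gripper's body presses on something with over 40 N, if the wrist force passes 120 N, or if a joint passes its speed limit or range.

## Robot

A 6-joint arm with a two-finger parallel gripper is mounted at the origin on the work surface. World frame = base frame: x ahead of the robot, y to its left, z up, the work surface at z = 0. Lengths are in m, angles in rad, forces in N, time in s.
With the tool pointing down it reaches from about 0.275 to 0.875 m from the base axis. Payload 12.5 kg.
Tool frame: the origin (TCP) lies between the finger pads; the fingertips stand 11 mm ahead of it and the grasp point (between the pads) lies 8 mm behind it; z points along the fingers, x is the direction in which the jaws open and shut, and the axes are right-handed (so a half turn about z gives the same grasp; the last joint's range is limited). The gripper opens to 85 mm and grips with 20 to 120 N. Pads are 22 mm wide; open, the fingers measure 114 mm over their backs; the gripper's body (76 mm by 85 mm) begins 54 mm behind the grasp point. The pads swing forward as they close: fully open they stand 13 mm farther back than shut.
Start: joints at [1.192, 0.351, 1.652, -0, 1.139, -0.085], TCP at [0.159, 0.526, 0.242] pointing down, gripper open.
Joint ranges: [-2.75, 2.75], [-0.79, 2.1], [0.01, 2.65], [-1.57, 4.71], [0.07, 3.14], [-2.87, 2.87]. Speed limits (rad/s): [2.22, 2.22, 2.79, 3.14, 3.14, 3.14].

## Interface

Orientations are given as [roll, pitch, yaw] about the fixed x, y, z axes, in that order (R = Rz(yaw) Ry(pitch) Rx(roll)).
In Python, from workcell import robot, read_camera gives the robot as it stands.
- The arm moves only by the shell command python3 -m crank 'ROWS' [OPENING]. ROWS is JSON, a list of rows, each a list of 4 numbers: the shift along the tool's x, y, z in m, then the turn about the tool's z in units of 8 degrees (1.0 is 8 degrees). In form: [[tx, ty, tz, roll], ...]. A call has 1 to 20 rows; each row is the pose to reach, as a shift and turn from the pose commanded when the call began, along the tool's axes at that moment; what a row does not reach only later rows make up. A row lasts 1/10 s, in which the tool goes at most 50 mm and 8.59 degrees, less where a joint would pass 70% of its speed; a pose out of reach is approached as far as the arm can. A call with a gripper value outside its range is refused whole. OPENING is the finger opening in m, from 0 to 0.0854, set as the call begins (- or left out, the last holds). The fingers move at their own pace and stop on an object; the grip force is fixed at half the most. Time passes only in rows, so rows that repeat a pose let the fingers close. It gives the time, the measured TCP pose, the force and the opening at its end, in the units of the state.
- robot.sense(): the state, without advancing time (a new reading comes with each control period).
- read_camera(name): name is "side" or "top"; returns a dict with "image" (420x560x3 uint8, red, green, blue), "depth" (420x560 float32, m along the optical axis (not along the pixel's ray), 0 where there is no reading), "camera_matrix" (3x3 intrinsics, pixels), "eye" and "rotation" of the camera in the world. Camera axes: x right, y down, z forward; pixel columns grow to the right and rows downward; lengths in m; the calibration is good to about 2 mm. A picture is of the moment at which its call begins.
- robot.close_job(): hands the job in, once; it reports no verdict.
The state is a dict: "time": time; "qpos": joint angles; "joint_vel": joint speeds; "joint_efforts": joint torques, N m; "position": TCP position; "tcp_rot": TCP orientation; "wrist_force": force on the tool from outside, world axes, zero at the start; "torque": the same for the moment, N m; "opening": finger opening in m.
Only numpy, scipy, OpenCV 4.12 (cv2) and the standard library are available. Lean on these libraries where they do the work, as an engineer would, in place of code of your own. Each camera call takes 0.05 s, during which the arm holds its last target.

## Working session

There is one attempt and no reset: what is moved stays moved. The work goes in short steps, Python scripts to look and compute and a shell command to move; the robot and the scene stay as the last step left them, time stands still between calls to the robot, and variables do not carry over. Pictures are saved under pics/ and viewed, and the job is handed in when it is done.

```bash
mkdir -p pics; ls; python3 - <<'E'
from workcell import robot, read_camera
import cv2, numpy as np
print(robot.sense())
for n in("side","top"):
    d=read_camera(n); cv2.imwrite(f"pics/{n}0.png",d["image"][:,:,::-1]); np.savez(f"{n}0.npz",**d)
    print(n,d["camera_matrix"],d["eye"],d["rotation"])
E
```

```text
pics
{'time': 0.0, 'qpos': array([ 1.19241256e+00,  3.51246341e-01,  1.65244558e+00,  8.22493999e-06,
        1.13911029e+00, -8.45959922e-02]), 'joint_vel': array([-1.03276542e-03, -3.35340898e-04, -1.89205938e-03,  5.20268905e-05,
        1.25967495e-03, -7.20595574e-04]), 'joint_efforts': array([-4.09788381e-04, -5.06096363e+01, -2.91412890e+01, -8.84138058e-05,
        4.49983083e-03,  5.66320068e-06]), 'position': array([0.15911787, 0.52613484, 0.24174471]), 'tcp_rot': array([-3.14148301e+00,  1.20460479e-03,  1.27700518e+00]), 'wrist_force': array([-0.1844761 , -0.68055229, -0.42451259]), 'torque': array([ 0.01968507,  0.04524841, -0.06917168]), 'opening': 0.08553576718168157}
side [[410.60501048   0.         282.93323494]
 [  0.         410.60501048 217.46076996]
 [  0.           0.           1.        ]] [ 0.02408907 -0.84476995  0.74654287] [-2.12973047e+00  1.99216596e-03 -5.51711639e-01]
top [[409.58271399   0.         275.18408782]
 [  0.         409.58271399 209.80985913]
 [  0.           0.           1.        ]] [ 0.44083702 -0.00906025  1.09603206] [-3.04095885e+00 -2.43688454e-03 -1.58049977e+00]
```

View pics/top0.png

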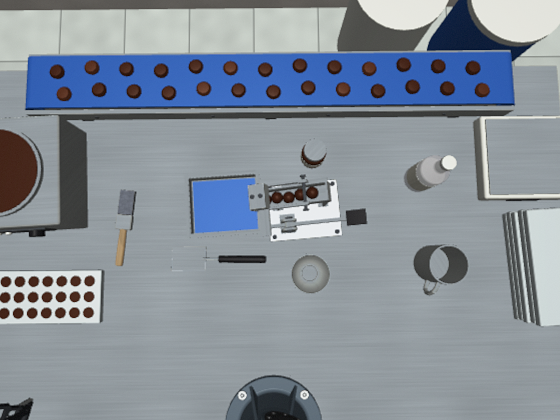

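View pics/side0.png

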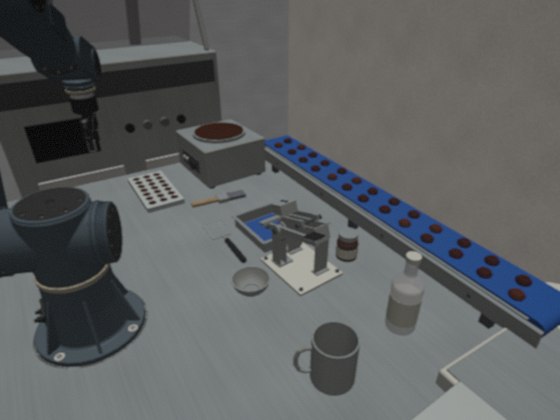

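The top view shows the black pad at about (357,217), the chute plate spanning cols 268-342 and rows 180-241, and the blue pan at (225,205). In the side view the chute is near (300,255). Next I'll measure the pad, pivot and plate.

```bash
cat > h.py <<'E'
import numpy as np, cv2
from scipy.spatial.transform import Rotation as R
def load(n): return dict(np.load(n+".npz"))
def rot(d): return R.from_euler("xyz",d["rotation"]).as_matrix()
def pt(d,u,v,z=None):
    K=d["camera_matrix"]; r=rot(d)@np.array([(u-K[0,2])/K[0,0],(v-K[1,2])/K[1,1],1.])
    if z is None: return d["eye"]+r*d["depth"][int(round(v)),int(round(u))]
    return d["eye"]+r*(z-d["eye"][2])/r[2]
def proj(d,p):
    c=rot(d).T@(np.array(p)-d["eye"]); K=d["camera_matrix"]; q=K@c; return q[:2]/q[2]
E
python3 - <<'E'
from h import *
np.set_printoptions(precision=4,suppress=True)
d=load("top0"); im=d["image"].astype(int)
m=((im.max(2)<60)).astype(np.uint8); m[:, :335]=0;m[:,375:]=0;m[:200]=0;m[235:]=0
n,l,s,c=cv2.connectedComponentsWithStats(m)
for i in range(1,n):
    print(s[i],c[i])
    if s[i][4]>50:
        vs,us=np.where(l==i); P=np.array([pt(d,u,v) for u,v in zip(us,vs)]); print(np.percentile(P[:,2],[10,50,90]),np.median(P,0))
        print("ray",pt(d,*c[i],.186)); print(cv2.minAreaRect(np.c_[us,vs].astype(np.float32)))
# pan: blue
m=((im[...,2]>150)&(im[...,0]<110)).astype(np.uint8); m[:150]=0
n,l,s,c=cv2.connectedComponentsWithStats(m); i=1+s[1:,4].argmax(); print("pan",s[i],pt(d,*c[i],.004))
# plate white
m=((im.min(2)>195)).astype(np.uint8); m[:170]=0;m[250:]=0;m[:,:262]=0;m[:,350:]=0
vs,us=np.where(m); r=cv2.minAreaRect(np.c_[us,vs].astype(np.float32)); print(r); 
b=np.array([pt(d,*q,.008) for q in cv2.boxPoints(r)]); print(b,b.mean(0),np.linalg.norm(np.diff(b,axis=0),axis=1))
cv2.imwrite("pics/crop.png",cv2.resize(d["image"][160:280,180:380,::-1],None,fx=4,fy=4,interpolation=2))
s=load("side0");cv2.imwrite("pics/crops.png",cv2.resize(s["image"][180:310,210:370,::-1],None,fx=4.6,fy=4.6,interpolation=2))
E
```

```text
[346 209  20  16 265] [355.6755 216.9774]
[0.1833 0.1878 0.1929] [ 0.5146 -0.1914  0.1878]
ray [ 0.5149 -0.1915  0.186 ]
((355.6881103515625, 216.88119506835938), (14.030025482177734, 18.70669937133789), 84.2894058227539)
pan [ 193  178   65   55 3000] [0.564  0.1272 0.004 ]
((303.67626953125, 209.93853759765625), (55.226806640625, 70.52734375), 84.80557250976562)
[[ 0.6162  0.0111  0.008 ]
 [ 0.6318 -0.178   0.008 ]
 [ 0.4838 -0.1877  0.008 ]
 [ 0.4687 -0.001   0.008 ]] [ 0.5501 -0.0889  0.008 ] [0.1898 0.1483 0.1872]
```

View pics/crop.png

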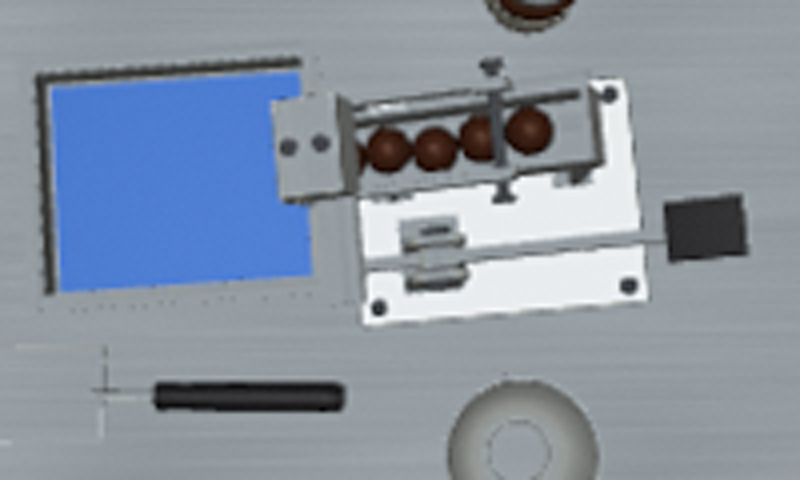

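View pics/crops.png

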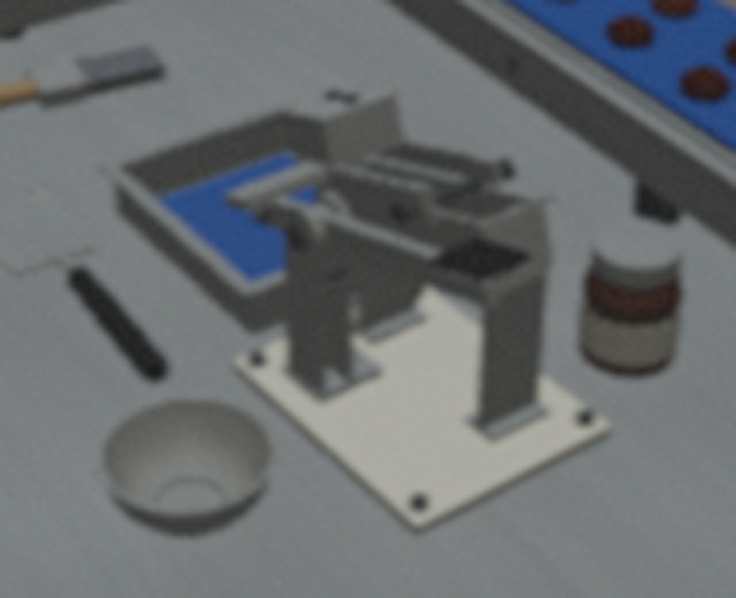

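```bash
python3 -m crank '[[-0.02,0.018,-0.02,0.2],[-0.05,0.046,-0.04,0.7],[-0.085,0.079,-0.04,1.2],[-0.12,0.111,-0.04,1.7],[-0.155,0.144,-0.04,2.2],[-0.19,0.176,-0.04,2.7],[-0.225,0.208,-0.04,3.2],[-0.26,0.241,-0.04,3.7],[-0.295,0.273,-0.04,4.2],[-0.33,0.306,-0.04,4.7],[-0.365,0.338,-0.04,5.2],[-0.4,0.37,-0.04,5.8],[-0.435,0.403,-0.04,6.4],[-0.47,0.435,-0.04,7.0],[-0.505,0.468,-0.04,7.6],[-0.535,0.495,-0.04,8.1],[-0.56,0.519,-0.04,8.5],[-0.578,0.535,-0.04,8.56],[-0.589,0.5455,-0.04,8.56],[-0.589,0.5455,-0.04,8.56]]' 0
python3 - <<'E'
from workcell import robot, read_camera
import cv2, numpy as np
s=robot.sense();print({k:np.round(v,4) for k,v in s.items()})
for n in("side","top"):
    d=read_camera(n); np.savez(f"{n}1.npz",**d)
    if n=="top": cv2.imwrite("pics/top1.png",cv2.resize(d["image"][140:290,170:430,::-1],None,fx=3,fy=3))
    else: cv2.imwrite("pics/side1.png",cv2.resize(d["image"][100:310,190:390,::-1],None,fx=2.8,fy=2.8))
E
```

```text
time: 2.1
position: [0.511, -0.1962, 0.2818]
tcp_rot: [-3.141, 0.001, 0.081]
wrist_force: [0.5, -0.4, -0.3]
opening: -0.0003
{'time': np.float64(2.1), 'qpos': array([-4.5160e-01,  3.0820e-01,  1.6101e+00, -1.0000e-04,  1.2240e+00,
       -5.3260e-01]), 'joint_vel': array([ 0.0312, -0.0313,  0.0433,  0.0067,  0.0002,  0.022 ]), 'joint_efforts': array([-1.58180e+00, -4.80652e+01, -3.16927e+01, -9.30000e-02,
       -2.01000e-02, -2.42300e-01]), 'position': array([ 0.511 , -0.1962,  0.2818]), 'tcp_rot': array([-3.1413e+00,  6.0000e-04,  8.1000e-02]), 'wrist_force': array([ 0.526 , -0.4451, -0.3126]), 'torque': array([ 0.0405,  0.0506, -0.0207]), 'opening': np.float64(-0.0003)}
```

View pics/side1.png

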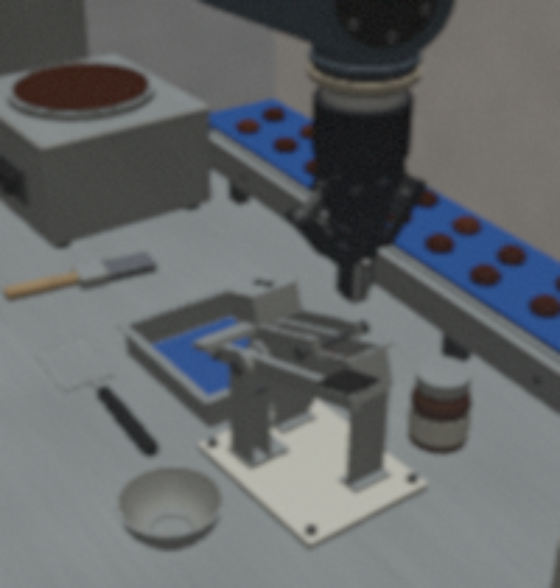

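View pics/top1.png

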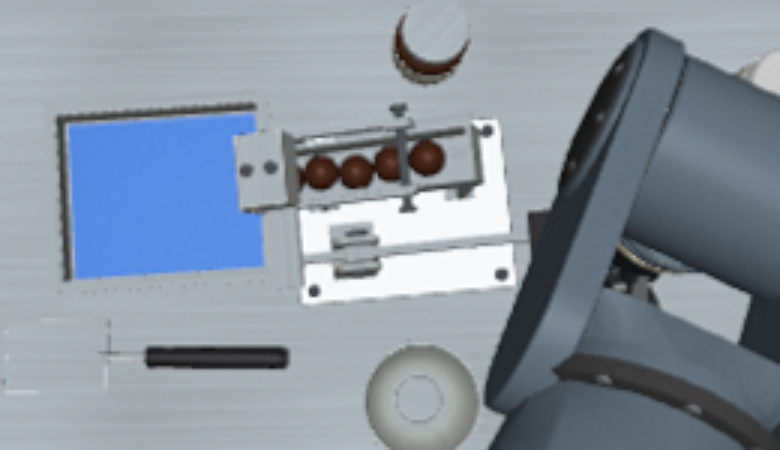

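The fingers hang closed above the pad: tips at (355,295), pad at (350,382) in the side crop. I'll check the heights near the knuckle sweep before pressing.

```bash
python3 - <<'E'
from h import *
np.set_printoptions(precision=3,suppress=True,linewidth=200)
d=load("top0")
ey=np.array([-.081,.9967]);ex=np.array([.9967,.081]);o=np.array([.515,-.1915])
vs,us=np.mgrid[165:245,240:372]; P=np.array([pt(d,u,v) for u,v in zip(us.ravel(),vs.ravel())])
q=P[:,:2]-o; cx=q@ex-.070; cy=q@ey-.112
for lo in np.arange(-.13,.12,.02):
    row=[]
    for xl in np.arange(-.1,.05,.01):
        k=(cx>=xl)&(cx<xl+.01)&(cy>=lo)&(cy<lo+.02)
        row.append(P[k,2].max() if k.any() else np.nan)
    print("%.2f"%lo,np.array(row))
for u,v in [(312,192.5),(300,195),(289,197),(277,197)]:
    p=pt(d,u,v); q=p[:2]-o; print(p,q@ex-.07,q@ey-.112)
E
```

```text
-0.13 [0.005 0.196 0.196 0.195 0.194 0.006 0.004 0.006 0.006 0.007 0.006 0.006 0.007 0.006 0.006 0.006]
-0.11 [0.02  0.189 0.189 0.19  0.19  0.015 0.016 0.017 0.015 0.016 0.016 0.016 0.016 0.021 0.022 0.006]
-0.09 [0.016 0.019 0.173 0.172 0.013 0.016 0.016 0.126 0.123 0.118 0.127 0.124 0.014 0.015 0.016 0.006]
-0.07 [0.017 0.015 0.166 0.168 0.017 0.016 0.016 0.16  0.161 0.163 0.161 0.161 0.161 0.161   nan 0.003]
-0.05 [0.015 0.015 0.161 0.161 0.018 0.014 0.015 0.159 0.158 0.137 0.135 0.152 0.159 0.155   nan 0.004]
-0.03 [0.016 0.017 0.156 0.157 0.016 0.02  0.152 0.16  0.151 0.15  0.137 0.136 0.162 0.157 0.156 0.002]
-0.01 [0.016 0.018 0.149 0.15  0.016 0.149 0.154 0.163 0.154 0.153 0.153 0.155 0.164 0.16  0.155 0.008]
0.01 [0.016 0.138 0.145 0.146 0.147 0.018 0.019 0.155 0.138 0.125 0.125 0.117 0.154 0.151   nan 0.007]
0.03 [0.016 0.145 0.145 0.145 0.149 0.13  0.021 0.148 0.133 0.121 0.119 0.11  0.149 0.15  0.015 0.005]
0.05 [0.016 0.124 0.136 0.134 0.134 0.021 0.017 0.145 0.126 0.109 0.11  0.107 0.145 0.14  0.017 0.008]
0.07 [0.129 0.131 0.132 0.132 0.131 0.131 0.132 0.164 0.164 0.164 0.162 0.165 0.164 0.133 0.02  0.006]
0.09 [0.006 0.127 0.129 0.131 0.129 0.127 0.129 0.163 0.163 0.166 0.166 0.164 0.163 0.161   nan 0.047]
0.11 [0.007 0.005 0.045 0.045 0.01  0.01  0.011 0.157 0.158 0.159 0.161 0.156 0.156 0.153   nan 0.008]
[ 0.578 -0.1    0.135] 0.0004963565604750586 -0.025919737053144182
[ 0.574 -0.072  0.126] -0.0017254040758972883 0.0023166751949002945
[ 0.57  -0.046  0.118] -0.0031316236373827577 0.028572544157038568
[ 0.572 -0.017  0.109] 0.0006022873559750203 0.05718945416696662
```

```bash
python3 -m crank '[[0,0,0.02,0],[0,0,0.045,0],[0,0,0.06,0],[0,0,0.066,0],[0,0,0.071,0],[0,0,0.076,0],[0,0,0.081,0],[0,0,0.086,0],[0,0.001,0.09,0],[0,0.001,0.09,0]]'
```

```text
time: 3.2
position: [0.5113, -0.1968, 0.1925]
tcp_rot: [3.141, -0.001, 0.082]
wrist_force: [0.6, -1.1, 5.1]
opening: -0.0001
```

Contact at about 5 N, and the lever is moving. I'll press on down.

```bash
python3 -m crank '[[0,0.001,0.006,0],[0,0.002,0.012,0],[0,0.003,0.018,0],[0,0.004,0.024,0],[0,0.005,0.03,0],[0,0.005,0.036,0],[0,0.006,0.042,0],[0,0.006,0.048,0],[0,0.007,0.054,0],[0,0.008,0.06,0],[0,0.008,0.065,0],[0,0.009,0.068,0],[0,0.009,0.07,0],[0,0.009,0.07,0],[0,0.009,0.07,0],[0,0.009,0.07,0],[0,0.009,0.07,0]]'
python3 - <<'E'
from workcell import robot, read_camera
import cv2, numpy as np
for n in("side","top"):
    d=read_camera(n); np.savez(f"{n}2.npz",**d)
    if n=="top": cv2.imwrite("pics/top2.png",cv2.resize(d["image"][140:290,170:430,::-1],None,fx=3,fy=3))
    else: cv2.imwrite("pics/side2.png",cv2.resize(d["image"][140:310,190:390,::-1],None,fx=3.4,fy=3.4))
E
```

```text
time: 4.9
position: [0.5118, -0.2049, 0.1227]
tcp_rot: [-3.141, -0.0, 0.082]
wrist_force: [0.4, 2.3, 4.9]
opening: 0.0003
```

View pics/side2.png

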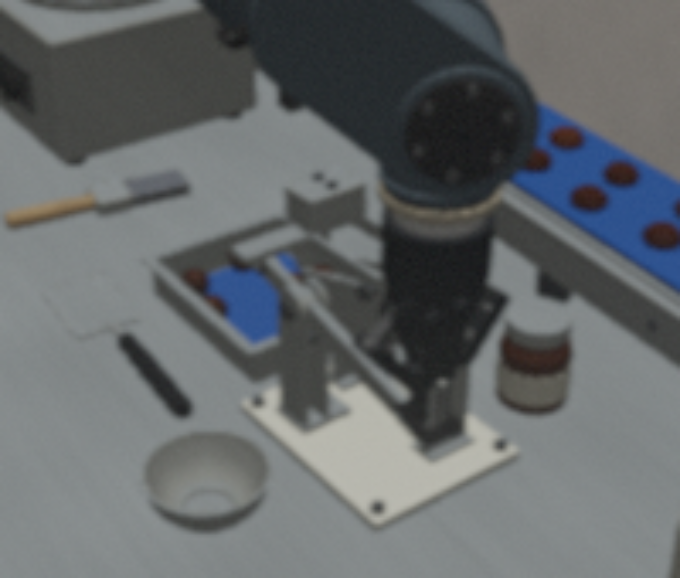

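View pics/top2.png

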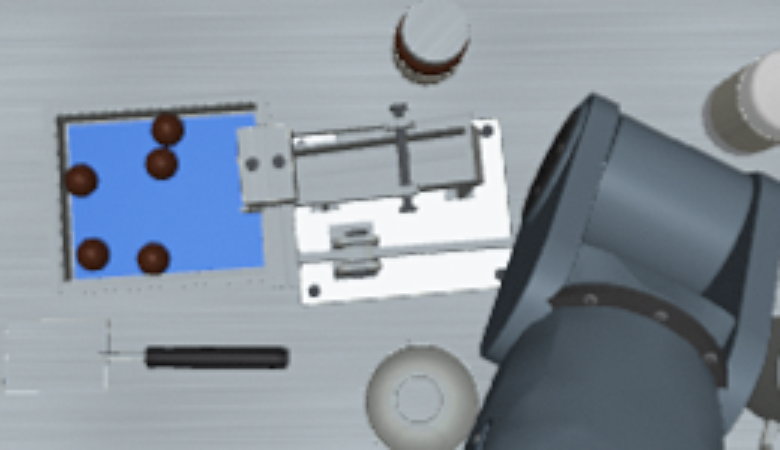

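Top view: all five balls are in the pan, at crop positions (168,128), (161,163), (80,180), (93,254) and (153,258), and the trough is empty. I'll hold briefly, then ease up.

```bash
python3 -m crank '[[0,0,0,0],[0,0,0,0],[0,0,0,0],[0,0,0,0],[0,0,0,0],[0,0,-0.002,0],[0,-0.001,-0.006,0],[0,-0.002,-0.01,0],[0,-0.003,-0.014,0],[0,-0.003,-0.018,0],[0,-0.004,-0.022,0],[0,-0.004,-0.026,0],[0,-0.005,-0.03,0],[0,-0.005,-0.034,0],[0,-0.006,-0.038,0],[0,-0.006,-0.042,0],[0,-0.007,-0.046,0],[0,-0.007,-0.05,0],[0,-0.008,-0.053,0],[0,-0.008,-0.055,0]]' && python3 -m crank '[[0,0,-0.003,0],[0,-0.001,-0.006,0],[0,-0.001,-0.009,0],[0,-0.001,-0.012,0],[0,-0.001,-0.014,0],[0,-0.001,-0.016,0],[0,-0.001,-0.018,0],[0,-0.001,-0.02,0],[0,-0.001,-0.022,0],[0,-0.001,-0.024,0],[0,-0.001,-0.026,0],[0,-0.001,-0.028,0],[0,-0.001,-0.03,0],[0,-0.001,-0.03,0]]'
```

```text
time: 7.0
position: [0.5108, -0.197, 0.1775]
tcp_rot: [-3.141, 0.0, 0.082]
wrist_force: [-1.4, 3.4, 2.6]
opening: 0.0001
time: 8.4
position: [0.511, -0.1964, 0.2075]
tcp_rot: [3.141, -0.0, 0.082]
wrist_force: [0.8, 0.9, 0.6]
opening: 0.0
```

Free of the pad. Now I'll lift clear, move aside and check.

```bash
python3 -m crank '[[0,0,-0.01,0],[0,0,-0.03,0],[0,0,-0.06,0],[0,0.03,-0.08,0],[0,0.06,-0.08,0],[0,0.09,-0.08,0],[0,0.12,-0.08,0],[0,0.14,-0.08,0],[0,0.15,-0.08,0],[0,0.15,-0.08,0],[0,0.15,-0.08,0]]'
python3 - <<'E'
from workcell import robot, read_camera
from h import *
for n in("side","top"):
    d=read_camera(n); np.savez(f"{n}3.npz",**d)
    if n=="top":
        cv2.imwrite("pics/top3.png",cv2.resize(d["image"][140:290,170:430,::-1],None,fx=3,fy=3))
        im=d["image"].astype(int); m=(im.max(2)<60).astype(np.uint8); m[:,:335]=0;m[:,375:]=0;m[:200]=0;m[235:]=0
        k,l,s,c=cv2.connectedComponentsWithStats(m); i=1+s[1:,4].argmax(); print(s[i],c[i], np.median([pt(d,u,v)[2] for v,u in np.argwhere(l==i)]))
    else: cv2.imwrite("pics/side3.png",cv2.resize(d["image"][140:310,190:390,::-1],None,fx=3.4,fy=3.4))
print(np.abs(load("top3")["image"].astype(int)[170:245,240:345]-load("top0")["image"].astype(int)[170:245,240:345]).max(2).mean(1).round(0))
a,b=load("top0"),load("top3")
print("flap block z", *[np.median(x["depth"][188:206,252:264]) for x in(a,b)])
E
```

```text
time: 9.5
position: [0.5231, -0.3451, 0.2875]
tcp_rot: [-3.141, 0.0, 0.082]
wrist_force: [-0.1, -1.1, 0.1]
opening: -0.0005
[346 210  20  15 264] [355.64393939 217.00757576] 0.1876611944402034
[11. 11. 11. 11. 10. 10.  9. 10. 11. 11. 11. 11. 10.  9.  9.  9. 11. 17.
 24. 29. 33. 40. 51. 59. 64. 67. 67. 65. 59. 54. 46. 38. 29. 15. 10.  9.
 10.  9.  9.  8.  9.  9.  9.  9.  9.  9.  9.  9. 10. 10. 10. 10. 10. 10.
 10. 10.  9.  9. 10. 10.  9.  8.  9.  9.  9.  9.  9. 10. 10. 11. 11. 11.
 11. 11. 11.]
flap block z 0.94587314 0.9458667
```

View pics/top3.png

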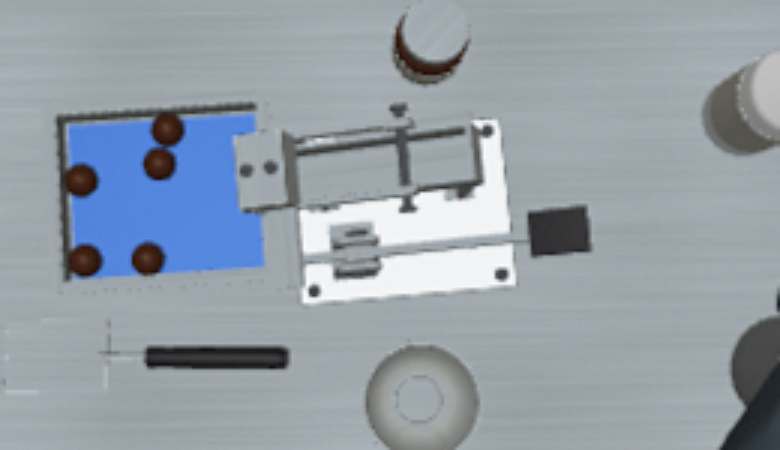

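View pics/side3.png

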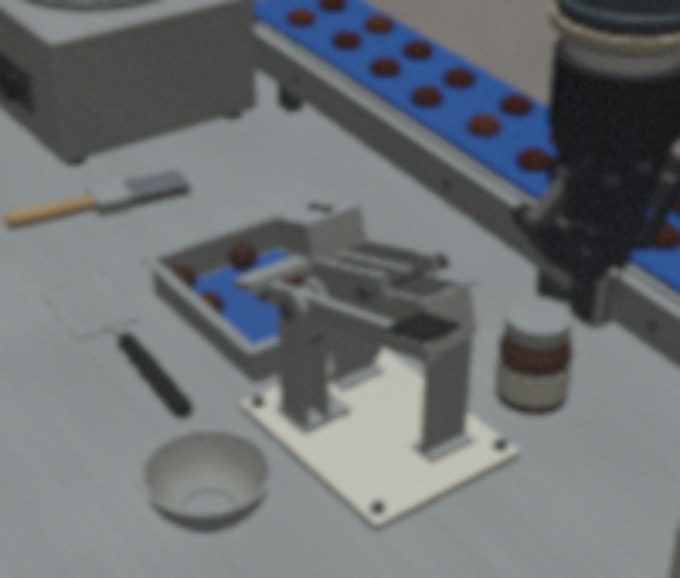

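The flap and lever are back at their starting positions, and all five balls are in the pan. I'll wait briefly and check that the balls have stopped.

```bash
python3 -m crank '[[0,0,0,0],[0,0,0,0],[0,0,0,0],[0,0,0,0],[0,0,0,0],[0,0,0,0],[0,0,0,0],[0,0,0,0],[0,0,0,0],[0,0,0,0]]'
python3 - <<'E'
from workcell import robot, read_camera
from h import *
d=read_camera("top"); a=load("top3")
for x in(a,d):
    im=x["image"].astype(int); m=((im[...,0]>im[...,2]+15)&(im[...,0]<140)).astype(np.uint8); m[:170]=0;m[240:]=0;m[:,:185]=0;m[:,265:]=0
    k,l,s,c=cv2.connectedComponentsWithStats(m); print([(s[i][4],c[i].round(1)) for i in range(1,k) if s[i][4]>15])
robot.close_job()
E
```

```text
time: 10.6
position: [0.5231, -0.3458, 0.2873]
tcp_rot: [-3.142, 0.0, 0.082]
wrist_force: [0.2, 0.0, -0.5]
opening: -0.0001
[(np.int32(79), array([225.3, 182.6])), (np.int32(74), array([222.6, 194.3])), (np.int32(77), array([196.4, 199.8])), (np.int32(79), array([197.6, 226.6])), (np.int32(71), array([218.7, 226. ]))]
[(np.int32(79), array([225.3, 182.6])), (np.int32(74), array([222.6, 194.3])), (np.int32(77), array([196.4, 199.8])), (np.int32(79), array([197.6, 226.6])), (np.int32(71), array([218.7, 226. ]))]
the job is handed in; nothing more can be done
```

All five chocolate balls are in the pan, the flap is shut and the lever is back up. I handed the job in at about 10.7 s; no verdict is reported.

- **Pressing:** I pressed the pad down about 79 mm with the closed fingertips (about 5 N on the wrist sensor). I held it there until the top camera showed all five balls in the pan, plus another half second.
- **Easing back:** I let the lever up at 20 to 40 mm/s until the fingers came free, then moved the arm clear.
- **Flap and lever:** In the last checks, the flap block's depth (0.9459 m) and the pad's position (0.1877 m high) matched the start to within 0.2 mm.
- **Balls:** Their positions in the image did not change over the final second.
- **Other things:** The pan, bowl, jar and scraper look unmoved in the pictures. I did not measure them. The bottle, jug and brush were only partly in my last close-up views.
- **Not measured:** I did not read the flap's speed directly. At the rate I let the lever up, it works out to roughly 0.15 rad/s, well under the 1.5 rad/s limit.

No check failed or disagreed.

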